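# Take the caught drawer out of its runners

### The job

Take the wooden drawer right out of the white frame: draw it forward gently until the hooks on its side rails catch behind the stop lips of the steel runners, tip its front up so that they ride over the lips, and draw it clear without wrenching it in the runners. Then set it down gently, upright, in the middle of the cork mat, let go of it, and leave everything else where it stands.

Things in the scene. Friction and masses are not known exactly. Their poses are not given: they have to be found in the camera images.
- drawer: Loose, empty, open-topped wooden drawer, 0.25 to 0.42 kg, 140 mm long (x), 130 wide over the side walls (y). Origin: centre of its underside; x points from front board to back, z up. Walls 56 high, floor 6 thick, inside 118 x 116. It starts level in the frame, underside 24 mm above the table, its origin 48 to 54 mm behind the frame's front plane. It sags if let go when drawn far out.
- drawer_grip (a point): Middle of the top edge of the drawer's front board (drawer frame x -63, y 0, z 70 mm). The board is darker wood, 14 mm thick along x, 165 wide, 70 high: its top stands 14 mm above the other walls, and is the place to hold, one finger outside and one inside.
- drawer_step (a point): Middle point between the hooks of the drawer's side rails (drawer frame x +34, y 0, z 16 mm). Each rail stands 10 mm out from the side wall (to y 75). In front of the hook (x -56 to +34) it is thin, z 24 to 30; behind it (x +34 to +70) deep, z 16 to 30. The 8 mm step between is the hook that catches behind the runner's stop lip.
- drawer_heel (a point): Middle point between the lower rear ends of the side rails (drawer frame x +70, y 0, z 16 mm): the line about which the drawer tips when its front is lifted while the rails' rear ends rest in the runners.
- frame: Pull-out frame of white square tube, screwed to the table, open at top and front: 162 mm deep (x), 191 wide (y), 90 high; a low tube (top 12 mm up) crosses its front foot. Origin: middle of its front plane at table height; x points into the frame (the drawer comes out along -x), z up. The drawer may not be loaded against it with more than 25 N; some 10 N is enough everywhere.
- runner_low (a point): Point in the frame's front plane, on its middle, at the height of the lower flanges of the steel C-shaped runners, 40 mm above the table; the deep rails slide on these. At the front end of each an upturned stop lip, 4 mm thick, 8 high, carries the thin rail. The runners are screwed on through slots: the lips' fronts lie 0 to 40 mm behind this point, alike on both sides, not measured: feel for the stop.
- runner_top (a point): Point straight above runner_low at the height of the underside of the runners' upper flanges, 60.5 mm above the table. They leave the rails 6.5 mm of play upwards, too little to lift the hooks over the lips without tipping. Each ends 12 mm behind the back of its lip. Side play 2.5 mm either way. At the stop the drawer's origin is from 10 mm behind to 30 mm before the front plane.
- runner_exit (a point): Point in the frame's front plane, on its middle, at the height of the lips' tops, 48 mm above the table. At the stop, rails' rear ends resting low, a tip of the front by 12.8 degrees or more clears the lips; above some 15, or when tipped before the stop, the rails jam under the upper flanges, felt more as a moment than as a push. Tipped right, the drawer comes out along its own sloping length.
- mat: Cork mat lying fixed on the table, 220 x 240 mm (its x, y), 4 mm thick. Origin: centre of its underside; top 4 mm above the table.
- candlestick_a: White turned candlestick, 68 mm across, 126 mm high, bystander between the frame and the mat. Origin: centre of its foot.
- candlestick_b: The same candlestick again, bystander at the left of the table. Origin: centre of its foot.
- mug_a: Dark brown mug, 72 mm across, 95 mm high, bystander between the frame and the mat. Origin: centre of its foot.
- mug_b: Dark brown mug, 72 mm across, 95 mm high, bystander at the right. Origin: centre of its foot.
- pebbles: White ornament of two stacked pebbles, 56 mm across, 40 mm high, bystander at the right. Origin: centre of its underside.
- jar: Small lidded off-white jar, 52 mm across, 48 mm high, bystander at the left. Origin: centre of its underside.
Not all that is in view belongs to the job. What is shaped like the drawer but purple or red is not meant.

How it is judged:
By the outcome, as a careful person would: the job done as asked, in the order asked, and still so for the second after the job is handed in, with the robot touching nothing.
It also fails if it takes over 67 s, if anything falls off the work surface, if the arm or the gripper's body presses on something with over 40 N, if the wrist force passes 120 N, or if a joint passes its speed limit or range.

### The arm

A 7-joint arm with a two-finger parallel gripper is mounted at the origin on the work surface. World frame = base frame: x ahead of the robot, y to its left, z up, the work surface at z = 0. Lengths are in mm, angles in rad, forces in N, time in s.
With the tool pointing down it reaches from about 425 to 925 mm from the base axis. Payload 6.8 kg.
Tool frame: the origin (TCP) lies on the centre line of the jaws, within the pads' length; the fingertips stand 19 mm ahead of it and the grasp point (between the pads) is the TCP; z points along the fingers, y is the line along which they close (so a half turn about z gives the same grasp; the last joint's range is limited). The gripper opens to 85 mm and grips with 20 to 120 N. Pads are 22 mm wide; open, the fingers measure 114 mm over their backs; the gripper's body (76 mm by 85 mm) begins 54 mm behind the grasp point. The pads swing forward as they close: fully open they stand 13 mm farther back than shut.
Start: joints at [1.087, 0.477, 0.022, 1.555, -0.011, 1.109, -0.083], TCP at [247.746, -627.908, 229.308] pointing down, gripper open.
Joint ranges: [-2.96, 2.96], [-0.34, 2.1], [-1.41, 1.46], [0.24, 2.44], [-1.37, 4.51], [0.17, 1.92], [-2.96, 2.96]. Speed limits (rad/s): [2.39, 2.39, 3.14, 3.14, 3.14, 3.14, 3.14].

### API

Orientations are given as a unit quaternion [x, y, z, w].
In Python, from plant import ctrl gives the robot as it stands.
- The arm moves only by the tool apply_moves, never from a script. Its argument "deltas" is a list of rows, each an object with "offset": the shift along the world's x, y, z in m, a list of three; "rot": the turn, a rotation vector about the world's x, y, z in degrees, a list of three. A call has 1 to 5 rows; each row is the pose to reach, as a shift and turn from the pose commanded when the call began; what a row does not reach only later rows make up. A row lasts 1/12 s, in which the tool goes at most 41.7 mm and 7.16 degrees, less where a joint would pass 70% of its speed; a pose out of reach is approached as far as the arm can. A call with a gripper value outside its range is refused whole. "gripper" is the closure, from -1 (fully open) to 1 (shut), set as the call begins (left out, the last holds). The fingers move at their own pace and stop on an object; "newtons" is the grip in N (left out, the last holds). Time passes only in rows, so rows that repeat a pose let the fingers close. It gives the time, the measured TCP pose, the force, the opening and the grip force at its end, in the units of the state.
- ctrl.read_state(): the state, without advancing time (a new reading comes with each control period).
- ctrl.grab_frame(name): name is "side" or "top" or "wrist"; returns the picture (480x640x3 uint8, blue, green, red); there is no depth.
- ctrl.get_calibration(name): a dict with "intrinsics" (3x3 intrinsics, pixels), "rvec" (rotation vector, rad) and "tvec" (3), from world to camera coordinates, as OpenCV has them. Camera axes: x right, y down, z forward; pixel columns grow to the right and rows downward; lengths in mm; the calibration is good to about 2 mm. A picture is of the moment at which its call begins: read the wrist's pose just before it. get_calibration takes no time and is no camera call; for the wrist camera it gives the pose at the moment of the call.
- ctrl.hand_in(): hands the job in; it is judged then, once.
The state is a dict: "time": time; "joint_pos": joint angles; "joint_vel": joint speeds; "joint_torque": joint torques, N m; "tool_pos": TCP position; "ee_rot": TCP orientation; "wrist_force": force on the tool from outside, world axes, zero at the start; "wrist_torque": the same for the moment, N m; "gripper_width": finger opening in mm; "finger_force": force on a finger pad.
Only numpy, scipy, OpenCV 4.12 (cv2) and the standard library are available. Lean on these libraries where they do the work, as an engineer would, in place of code of your own. Each camera call takes 0.05 s, during which the arm holds its last target. There are 200 camera calls.

## Working session

There is one attempt and no reset: what is moved stays moved. The work goes in short steps, Python scripts to look and compute and a tool call to move; the robot and the scene stay as the last step left them, time stands still between calls to the robot, and variables do not carry over. Pictures are saved under pics/ and viewed, at most 10 in all, crops included, and the job is handed in when it is done.

Besides the shell and the picture viewer there is one more tool, called after "Emit:" as name(argument=value, ...) on one line, values as JSON. apply_moves: Moves the arm, as the interface text tells. Its arguments: {"type":"object","properties":{"deltas":{"type":"array","items":{"type":"object","properties":{"offset":{"type":"array","items":{"type":"number"}},"rot":{"type":"array","items":{"type":"number"}}}}},"gripper":{"type":"number"},"newtons":{"type":"number"}},"required":["deltas"]}

```bash
mkdir -p pics; ls; python3 - <<'E'
from plant import ctrl
import cv2
s=ctrl.read_state();print({k:s[k] for k in('time','tool_pos','ee_rot','wrist_force','gripper_width')})
for n in('top','side'):
    cv2.imwrite(f'pics/{n}0.png',ctrl.grab_frame(n));c=ctrl.get_calibration(n);print(n,c)
E
```

```text
pics
{'time': 0.0, 'tool_pos': array([ 247.50688808, -627.3350582 ,  228.31728246]), 'ee_rot': array([ 9.82399875e-01,  1.86787636e-01, -2.22823003e-04, -9.02962017e-04]), 'wrist_force': array([ 0.02004809, -0.12790004,  0.44968028]), 'gripper_width': 85.42294267805222}
top {'intrinsics': array([[483.12940559,   0.        , 319.70080175],
       [  0.        , 483.12940559, 243.14978157],
       [  0.        ,   0.        ,   1.        ]]), 'rvec': array([ 2.18188334, -2.18052147,  0.08954995]), 'tvec': array([   6.86257652,  481.83573224, 1320.58220486])}
side {'intrinsics': array([[473.89623188,   0.        , 318.27632568],
       [  0.        , 473.89623188, 245.86395818],
       [  0.        ,   0.        ,   1.        ]]), 'rvec': array([ 0.1827066 , -2.60883767,  1.57715598]), 'tvec': array([ 463.77673255,  113.05558806, 1362.91233443])}
```

View pics/top0.png

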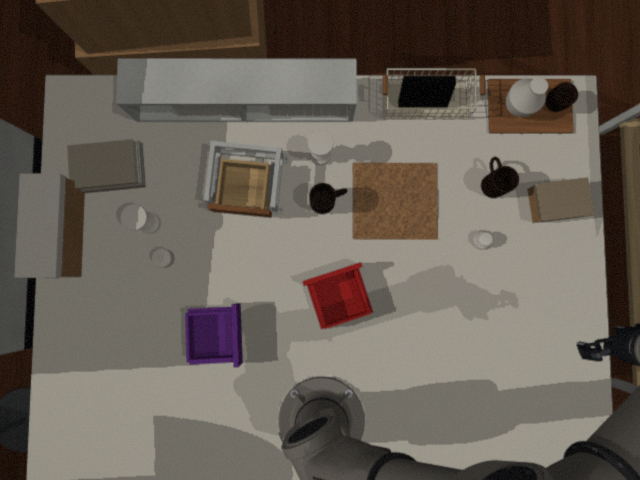

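View pics/side0.png

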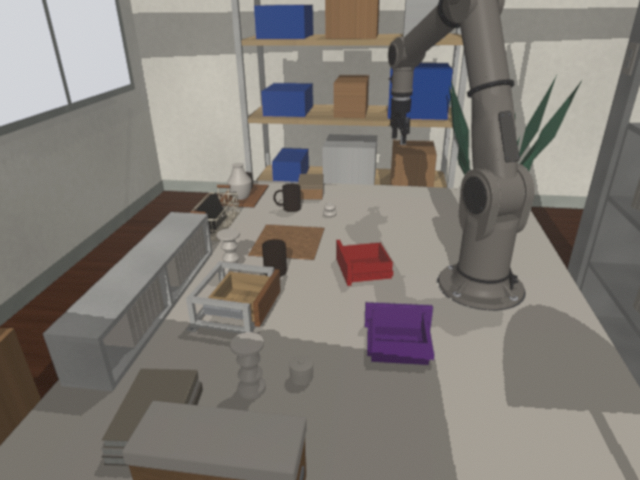

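The top view shows three drawer-shaped things: the wooden drawer in the white frame at (243,185), a purple one at (213,335) and a red one at (340,297). I choose the wooden one, whose dark front board is at about (240,210). The mat is centred near (396,201), with mug_a at (322,198) and candlestick_a at (320,148). Next I check the choice in a close crop.

```bash
cat > h.py <<'E'
import numpy as np, cv2
def ray(c,uv,z):
    R=cv2.Rodrigues(np.array(c['rvec']))[0]; K=c['intrinsics']; t=np.array(c['tvec'])
    d=R.T@np.linalg.inv(K)@np.array([uv[0],uv[1],1.]); o=-R.T@t
    return o+d*(z-o[2])/d[2]
def proj(c,P): return cv2.projectPoints(np.array(P,float).reshape(-1,3),np.array(c['rvec']),np.array(c['tvec']),c['intrinsics'],None)[0][:,0]
E
python3 - <<'E'
import cv2
from h import *
im=cv2.imread('pics/top0.png')[130:240,190:350]
cv2.imwrite('pics/crop.png',cv2.resize(im,None,fx=5,fy=5,interpolation=cv2.INTER_CUBIC))
from plant import ctrl
c=ctrl.get_calibration('top')
for n,uv,z in [('matc',(353,163),4),('',(437,163),4),('',(438,239),4),('',(353,239),4),('mug',(322,190),95),('candle',(320,140),126)]: print(n,ray(c,uv,z).round())
E
```

```text
matc [712. -87.   4.]
 [ 712. -326.    4.]
 [ 495. -325.    4.]
 [495. -86.   4.]
mug [617.   1.  95.]
candle [742.   7. 126.]
```

View pics/crop.png

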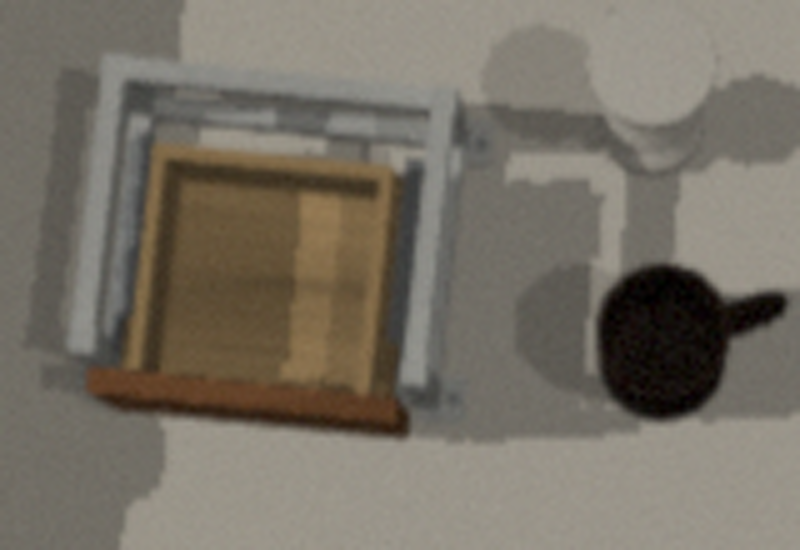

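The crop confirms the wooden drawer in the white frame: dark board from about (208,204) to (272,208), open top, and the frame yawed a few degrees. Now I fit its pose from the corner pixels.

```bash
python3 - <<'E'
from h import *
from plant import ctrl
from scipy.optimize import least_squares
c=ctrl.get_calibration('top')
f=lambda u,v:(190+u/5,130+v/5)
def fit(P,uv):
    P=np.array(P,float)
    def r(q):
        C,S=np.cos(q[2]),np.sin(q[2]);W=P.copy();W[:,0]=q[0]+C*P[:,0]-S*P[:,1];W[:,1]=q[1]+S*P[:,0]+C*P[:,1]
        return (proj(c,W)-np.array(uv)).ravel()
    s=least_squares(r,[650,220,0]);print(s.x[:2].round(1),np.degrees(s.x[2]).round(2),s.fun.round(1))
    return s.x
# frame x into frame (+x), y left
print('frame');fit([(162,95.5,90),(162,-95.5,90),(0,95.5,90),(0,-95.5,90)],[f(103,55),f(460,92),f(68,352),f(432,392)])
print('drawer (z +24)');fit([(-56,82.5,94),(-56,-82.5,94),(70,65,80),(70,-65,80)],[f(90,370),f(410,390),f(155,145),f(400,170)])
E
```

```text
frame
[578.6 218.8] -5.72 [ 0.4  0.1  0.1 -0.2  0.2  0.4 -0.8 -0.4]
drawer (z +24)
[628.3 212.5] -4.64 [ 0.9 -0.  -0.7  1.1  0.3  0.  -0.5 -1.1]
```

Frame: (579, 219), yaw about -5.5°. The grip point should be near (566, 220, 94) and the mat centre near (603.5, -206). I'll move to a hover over the board.

Emit:
apply_moves(deltas=[{"offset": [0.024, 0.0315, 0], "rot": [0, 0, 6.3]}, {"offset": [0.048, 0.063, 0], "rot": [0, 0, 12.6]}, {"offset": [0.072, 0.0945, 0], "rot": [0, 0, 18.9]}, {"offset": [0.096, 0.126, 0], "rot": [0, 0, 25.2]}, {"offset": [0.12, 0.158, 0], "rot": [0, 0, 31.5]}], gripper=-1)

```text
time: 0.52
tool_pos: [368.4, -468.2, 229.0]
ee_rot: [0.894, 0.449, -0.0, -0.0]
wrist_force: [0.7, -1.2, 0.6]
gripper_width: 85.0
finger_force: 0.0
```

Emit:
apply_moves(deltas=[{"offset": [0.024, 0.0315, 0], "rot": [0, 0, 6.3]}, {"offset": [0.048, 0.063, 0], "rot": [0, 0, 12.6]}, {"offset": [0.072, 0.0945, 0], "rot": [0, 0, 18.9]}, {"offset": [0.096, 0.126, 0], "rot": [0, 0, 25.2]}, {"offset": [0.12, 0.158, 0], "rot": [0, 0, 31.5]}])

```text
time: 0.93
tool_pos: [488.2, -310.3, 229.1]
ee_rot: [0.738, 0.674, -0.0, -0.0]
wrist_force: [1.4, -0.1, 0.3]
gripper_width: 85.2
finger_force: 0.0
```

Emit:
apply_moves(deltas=[{"offset": [0.005, 0.036, 0]}, {"offset": [0.01, 0.072, 0]}, {"offset": [0.015, 0.108, 0]}, {"offset": [0.02, 0.144, 0]}, {"offset": [0.025, 0.18, 0]}])

```text
invalid input at $.deltas[0]: expected keys offset, rot
```

Emit:
apply_moves(deltas=[{"offset": [0.005, 0.036, 0]}, {"offset": [0.01, 0.072, 0]}, {"offset": [0.015, 0.108, 0]}, {"offset": [0.02, 0.144, 0]}, {"offset": [0.025, 0.18, 0]}])

```text
invalid input at $.deltas[0]: expected keys offset, rot
```

Emit:
apply_moves(deltas=[{"offset": [0.005, 0.036, 0]}, {"offset": [0.01, 0.072, -0.01]}, {"offset": [0.015, 0.108, -0.02]}, {"offset": [0.02, 0.144, -0.03]}, {"offset": [0.027, 0.172, -0.04]}])

```text
invalid input at $.deltas[0]: expected keys offset, rot
```

Emit:
apply_moves(deltas=[{"offset": [0.005, 0.036, 0], "rot": [0, 0, 0]}, {"offset": [0.01, 0.072, 0], "rot": [0, 0, 0]}, {"offset": [0.015, 0.108, 0], "rot": [0, 0, 0]}, {"offset": [0.02, 0.144, 0], "rot": [0, 0, 0]}, {"offset": [0.025, 0.18, 0], "rot": [0, 0, 0]}])

```text
time: 1.35
tool_pos: [512.4, -130.2, 229.0]
ee_rot: [0.74, 0.673, -0.0, -0.0]
wrist_force: [0.8, -0.0, 0.4]
gripper_width: 85.4
finger_force: 0.0
```

Emit:
apply_moves(deltas=[{"offset": [0.005, 0.036, 0], "rot": [0, 0, 0]}, {"offset": [0.01, 0.072, 0], "rot": [0, 0, 0]}, {"offset": [0.015, 0.108, 0], "rot": [0, 0, 0]}, {"offset": [0.02, 0.144, 0], "rot": [0, 0, 0]}, {"offset": [0.025, 0.18, 0], "rot": [0, 0, 0]}])

```text
time: 1.77
tool_pos: [537.4, 49.7, 229.1]
ee_rot: [0.74, 0.672, -0.0, -0.0]
wrist_force: [0.8, -0.6, -0.8]
gripper_width: 85.2
finger_force: 0.0
```

Emit:
apply_moves(deltas=[{"offset": [0.005, 0.036, 0], "rot": [0, 0, 0]}, {"offset": [0.01, 0.072, -0.01], "rot": [0, 0, 0]}, {"offset": [0.015, 0.108, -0.02], "rot": [0, 0, 0]}, {"offset": [0.02, 0.144, -0.03], "rot": [0, 0, 0]}, {"offset": [0.027, 0.172, -0.04], "rot": [0, 0, 0]}])

```text
time: 2.18
tool_pos: [563.9, 223.4, 188.7]
ee_rot: [0.739, 0.673, 0.0, -0.001]
wrist_force: [0.7, 0.1, -0.3]
gripper_width: 85.4
finger_force: 0.0
```

```bash
python3 - <<'E'
from h import *
from plant import ctrl
s=ctrl.read_state();print(s['time'],s['tool_pos'],s['ee_rot'],s['joint_pos'],s['wrist_force'],s['wrist_torque'])
c=ctrl.get_calibration('wrist');im=ctrl.grab_frame('wrist');cv2.imwrite('pics/w1.png',im)
import pickle;pickle.dump(c,open('w1.pkl','wb'))
print(proj(c,[(566,220,94)]))
E
```

```text
2.1833 [563.85069019 223.44021358 188.65224171] [ 7.39271968e-01  6.73406759e-01  6.14120293e-05 -5.38601736e-04] [-0.07222206  0.46031185 -0.53996375  1.73711414  0.27021089  1.01906025
 -0.80239988] [ 0.66812776  0.06800033 -0.26985691] [ 0.00695007 -0.03535232  0.02146095]
[[324.07673298 245.71545889]]
```

View pics/w1.png

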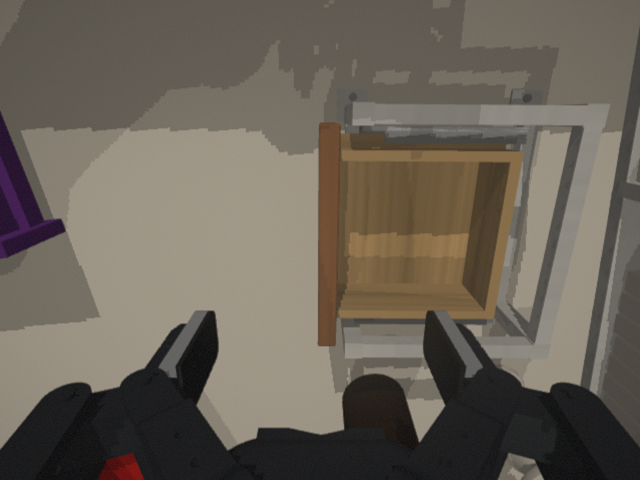

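The wrist view shows the board's top edge from about (329,124) to (327,346), with the jaws straddling it further down the picture. Frame top corners are at (351,103), (607,104), (548,357) and (345,357). I compute the refined pose from these.

```bash
python3 - <<'E'
from h import *
import pickle
c=pickle.load(open('w1.pkl','rb'))
for uv in [(319.5,124),(340,124),(319,346),(336,346)]: print(ray(c,uv,94).round(1))
for uv in [(351,103),(607,104),(345,357),(548,357)]: print('f',ray(c,uv,90).round(1))
a=ray(c,(319.5,124),94)-ray(c,(319,346),94);print(np.degrees(np.arctan2(-a[0],a[1])),np.linalg.norm(a))
a=ray(c,(607,104),90)-ray(c,(548,357),90);print(np.degrees(np.arctan2(-a[0],a[1])),np.linalg.norm(a))
E
```

```text
[570.3 301.6  94. ]
[583.2 300.4  94. ]
[554.8 138.   94. ]
[568.  136.8  94. ]
f [591.3 312.3  90. ]
f [752.3 297.   90. ]
f [574.3 123.   90. ]
f [735.8 108.4  90. ]
-5.409833062981648 164.3712186971441
-5.000430041604326 189.3150458092662
```

Emit:
apply_moves(deltas=[{"offset": [0.0045, -0.004, -0.03], "rot": [0, 0, 0]}, {"offset": [0.0045, -0.004, -0.06], "rot": [0, 0, 0]}, {"offset": [0.0045, -0.004, -0.085], "rot": [0, 0, 0]}, {"offset": [0.0045, -0.004, -0.1], "rot": [0, 0, 0]}, {"offset": [0.0045, -0.004, -0.107], "rot": [0, 0, 0]}])

```text
time: 2.65
tool_pos: [567.5, 214.8, 79.3]
ee_rot: [0.74, 0.673, -0.002, -0.001]
wrist_force: [0.5, -1.2, -0.8]
gripper_width: 85.5
finger_force: 0.0
```

Emit:
apply_moves(deltas=[{"offset": [0, 0, 0], "rot": [0, 0, 0]}, {"offset": [0, 0, 0], "rot": [0, 0, 0]}, {"offset": [0, 0, 0], "rot": [0, 0, 0]}, {"offset": [0, 0, 0], "rot": [0, 0, 0]}, {"offset": [0, 0, 0], "rot": [0, 0, 0]}], gripper=0.55, newtons=25)

```text
time: 3.07
tool_pos: [570.0, 216.4, 83.5]
ee_rot: [0.74, 0.672, 0.001, 0.0]
wrist_force: [-0.6, -0.1, 0.3]
gripper_width: 25.5
finger_force: 0.0
```

```bash
python3 - <<'E'
from plant import ctrl
s=ctrl.read_state();print({k:(s[k].round(2) if hasattr(s[k],'round') else s[k]) for k in('time','tool_pos','wrist_force','wrist_torque','gripper_width','finger_force')})
E
```

```text
{'time': 3.0667, 'tool_pos': array([569.96, 216.36,  83.52]), 'wrist_force': array([-0.57, -0.14,  0.32]), 'wrist_torque': array([0.03, 0.04, 0.05]), 'gripper_width': 25.488395792922557, 'finger_force': 0.0}
```

Emit:
apply_moves(deltas=[{"offset": [0, 0.003, -0.003], "rot": [0, 0, 0]}, {"offset": [0, 0.003, -0.003], "rot": [0, 0, 0]}])

```text
time: 3.23
tool_pos: [569.2, 219.7, 79.4]
ee_rot: [0.74, 0.673, 0.0, -0.0]
wrist_force: [-0.7, 0.4, -0.5]
gripper_width: 19.0
finger_force: 0.0
```

Emit:
apply_moves(deltas=[{"offset": [0, 0, 0], "rot": [0, 0, 0]}, {"offset": [0, 0, 0], "rot": [0, 0, 0]}, {"offset": [0, 0, 0], "rot": [0, 0, 0]}, {"offset": [0, 0, 0], "rot": [0, 0, 0]}], gripper=1, newtons=25)

```text
time: 3.57
tool_pos: [569.1, 219.4, 79.4]
ee_rot: [0.74, 0.673, 0.0, -0.0]
wrist_force: [-1.0, -0.0, 1.4]
gripper_width: 13.4
finger_force: 28.1
```

Emit:
apply_moves(deltas=[{"offset": [0, 0, 0], "rot": [0, 0, 0]}, {"offset": [0, 0, 0], "rot": [0, 0, 0]}, {"offset": [0, 0, 0], "rot": [0, 0, 0]}], newtons=60)

```text
time: 3.82
tool_pos: [569.1, 219.4, 79.5]
ee_rot: [0.74, 0.673, 0.0, -0.0]
wrist_force: [-2.1, 0.7, 4.1]
gripper_width: 12.3
finger_force: 62.0
```

```bash
cat > st.py <<'E'
from plant import ctrl
s=ctrl.read_state();print({k:(s[k].round(2).tolist() if hasattr(s[k],'round') else s[k]) for k in('time','tool_pos','wrist_force','wrist_torque','gripper_width','finger_force')})
E
python3 st.py
```

```text
{'time': 3.8167, 'tool_pos': [569.15, 219.4, 79.49], 'wrist_force': [-2.13, 0.7, 4.06], 'wrist_torque': [0.25, 0.33, 0.03], 'gripper_width': 12.255236391813884, 'finger_force': 61.97410225868225}
```

Held. Now I draw it gently along the frame axis, 30 mm first, then feel for the stop.

Emit:
apply_moves(deltas=[{"offset": [-0.003, 0.0003, 0], "rot": [0, 0, 0]}, {"offset": [-0.008, 0.0007, 0], "rot": [0, 0, 0]}, {"offset": [-0.013, 0.0012, 0], "rot": [0, 0, 0]}, {"offset": [-0.017, 0.0016, 0], "rot": [0, 0, 0]}, {"offset": [-0.02, 0.0019, 0], "rot": [0, 0, 0]}])

```text
time: 4.23
tool_pos: [548.9, 220.8, 79.4]
ee_rot: [0.74, 0.673, 0.0, 0.0]
wrist_force: [3.0, -0.8, -0.4]
gripper_width: 12.5
finger_force: 61.6
```

Emit:
apply_moves(deltas=[{"offset": [-0.003, 0.0003, 0], "rot": [0, 0, 0]}, {"offset": [-0.006, 0.0006, 0], "rot": [0, 0, 0]}, {"offset": [-0.009, 0.0008, 0], "rot": [0, 0, 0]}, {"offset": [-0.011, 0.001, 0], "rot": [0, 0, 0]}, {"offset": [-0.013, 0.0012, 0], "rot": [0, 0, 0]}])

```text
time: 4.65
tool_pos: [536.0, 222.2, 79.3]
ee_rot: [0.74, 0.673, -0.0, 0.0]
wrist_force: [2.4, -0.3, -0.4]
gripper_width: 12.5
finger_force: 61.6
```

```bash
python3 st.py
```

```text
{'time': 4.65, 'tool_pos': [535.99, 222.21, 79.3], 'wrist_force': [2.39, -0.34, -0.44], 'wrist_torque': [-0.11, -0.64, -0.0], 'gripper_width': 12.478197818658115, 'finger_force': 61.581408977508545}
```

Emit:
apply_moves(deltas=[{"offset": [-0.001, 0.0001, 0], "rot": [0, 0, 0]}, {"offset": [-0.002, 0.0002, 0], "rot": [0, 0, 0]}, {"offset": [-0.003, 0.0003, 0], "rot": [0, 0, 0]}, {"offset": [-0.004, 0.0004, 0], "rot": [0, 0, 0]}, {"offset": [-0.005, 0.0005, 0], "rot": [0, 0, 0]}])

```text
time: 5.07
tool_pos: [531.2, 222.7, 79.3]
ee_rot: [0.74, 0.673, -0.0, -0.0]
wrist_force: [2.4, -1.5, -0.7]
gripper_width: 12.1
finger_force: 61.6
```

Emit:
apply_moves(deltas=[{"offset": [-0.001, 0.0001, 0], "rot": [0, 0, 0]}, {"offset": [-0.002, 0.0002, 0], "rot": [0, 0, 0]}, {"offset": [-0.003, 0.0003, 0], "rot": [0, 0, 0]}, {"offset": [-0.004, 0.0004, 0], "rot": [0, 0, 0]}, {"offset": [-0.005, 0.0005, 0], "rot": [0, 0, 0]}])

```text
time: 5.48
tool_pos: [526.1, 223.2, 79.3]
ee_rot: [0.74, 0.673, -0.0, -0.0]
wrist_force: [2.5, -0.0, 0.1]
gripper_width: 12.2
finger_force: 61.5
```

Emit:
apply_moves(deltas=[{"offset": [-0.001, 0.0001, 0], "rot": [0, 0, 0]}, {"offset": [-0.002, 0.0002, 0], "rot": [0, 0, 0]}, {"offset": [-0.003, 0.0003, 0], "rot": [0, 0, 0]}, {"offset": [-0.004, 0.0004, 0], "rot": [0, 0, 0]}, {"offset": [-0.005, 0.0005, 0], "rot": [0, 0, 0]}])

```text
time: 5.9
tool_pos: [521.1, 223.7, 79.3]
ee_rot: [0.74, 0.673, -0.0, -0.0]
wrist_force: [2.3, -0.3, -0.5]
gripper_width: 12.4
finger_force: 61.5
```

Emit:
apply_moves(deltas=[{"offset": [-0.001, 0.0001, 0], "rot": [0, 0, 0]}, {"offset": [-0.002, 0.0002, 0], "rot": [0, 0, 0]}, {"offset": [-0.003, 0.0003, 0], "rot": [0, 0, 0]}, {"offset": [-0.004, 0.0004, 0], "rot": [0, 0, 0]}, {"offset": [-0.005, 0.0005, 0], "rot": [0, 0, 0]}])

```text
time: 6.32
tool_pos: [516.0, 224.2, 79.3]
ee_rot: [0.74, 0.673, -0.0, -0.0]
wrist_force: [1.5, 0.3, -0.5]
gripper_width: 11.9
finger_force: 61.5
```

Emit:
apply_moves(deltas=[{"offset": [-0.001, 0.0001, 0], "rot": [0, 0, 0]}, {"offset": [-0.002, 0.0002, 0], "rot": [0, 0, 0]}, {"offset": [-0.003, 0.0003, 0], "rot": [0, 0, 0]}, {"offset": [-0.004, 0.0004, 0], "rot": [0, 0, 0]}, {"offset": [-0.005, 0.0005, 0], "rot": [0, 0, 0]}])

```text
time: 6.73
tool_pos: [511.1, 224.7, 79.3]
ee_rot: [0.74, 0.673, -0.0, -0.0]
wrist_force: [2.3, 0.1, -1.4]
gripper_width: 12.3
finger_force: 61.4
```

Emit:
apply_moves(deltas=[{"offset": [-0.001, 0.0001, 0], "rot": [0, 0, 0]}, {"offset": [-0.002, 0.0002, 0], "rot": [0, 0, 0]}, {"offset": [-0.003, 0.0003, 0], "rot": [0, 0, 0]}, {"offset": [-0.004, 0.0004, 0], "rot": [0, 0, 0]}, {"offset": [-0.005, 0.0005, 0], "rot": [0, 0, 0]}])

```text
time: 7.15
tool_pos: [506.1, 225.2, 79.3]
ee_rot: [0.74, 0.673, -0.0, -0.0]
wrist_force: [2.0, 0.3, -0.7]
gripper_width: 12.2
finger_force: 61.4
```

Emit:
apply_moves(deltas=[{"offset": [-0.001, 0.0001, 0], "rot": [0, 0, 0]}, {"offset": [-0.002, 0.0002, 0], "rot": [0, 0, 0]}, {"offset": [-0.003, 0.0003, 0], "rot": [0, 0, 0]}, {"offset": [-0.004, 0.0004, 0], "rot": [0, 0, 0]}, {"offset": [-0.005, 0.0005, 0], "rot": [0, 0, 0]}])

```text
time: 7.57
tool_pos: [501.1, 225.7, 79.3]
ee_rot: [0.74, 0.673, -0.0, 0.0]
wrist_force: [1.7, -0.1, -0.9]
gripper_width: 12.1
finger_force: 61.4
```

Emit:
apply_moves(deltas=[{"offset": [-0.001, 0.0001, 0], "rot": [0, 0, 0]}, {"offset": [-0.002, 0.0002, 0], "rot": [0, 0, 0]}, {"offset": [-0.003, 0.0003, 0], "rot": [0, 0, 0]}, {"offset": [-0.004, 0.0004, 0], "rot": [0, 0, 0]}, {"offset": [-0.005, 0.0005, 0], "rot": [0, 0, 0]}])

```text
time: 7.98
tool_pos: [500.0, 226.1, 79.9]
ee_rot: [0.741, 0.672, 0.003, 0.001]
wrist_force: [14.7, -0.2, -9.0]
gripper_width: 12.1
finger_force: 60.4
```

The stop is felt at tool x≈500.5 (68.5 mm of travel). I ease the preload off and compute the tip about the heel.

Emit:
apply_moves(deltas=[{"offset": [0.0015, -0.0001, 0], "rot": [0, 0, 0]}, {"offset": [0.0033, -0.0003, 0], "rot": [0, 0, 0]}, {"offset": [0.0033, -0.0003, 0], "rot": [0, 0, 0]}])

```text
time: 8.23
tool_pos: [500.0, 226.0, 79.4]
ee_rot: [0.74, 0.672, 0.0, 0.0]
wrist_force: [3.5, 0.2, -2.8]
gripper_width: 12.2
finger_force: 61.4
```

```bash
python3 st.py; python3 - <<'E'
import numpy as np
def d(th):
    t=np.radians(th);x,z=-133,39.4
    X=x*np.cos(t)+z*np.sin(t);Z=-x*np.sin(t)+z*np.cos(t)
    return np.array([(X-x)*.9956,-(X-x)*.0932,Z-z])
n=np.array([.0932,.9956,0])
ths=[0,4,8,11,13.4]
for a,b in zip(ths,ths[1:]):
    print(a,b)
    for k in range(1,6):
        m=a+(b-a)*k/5
        print(((d(m)-d(a))/1000).round(4).tolist(),((m-a)*n).round(2).tolist())
E
```

```text
{'time': 8.2333, 'tool_pos': [500.03, 226.04, 79.38], 'wrist_force': [3.46, 0.22, -2.76], 'wrist_torque': [0.12, -0.91, -0.13], 'gripper_width': 12.157698593624547, 'finger_force': 61.35246276855469}
0 4
[0.0006, -0.0001, 0.0019] [0.07, 0.8, 0.0]
[0.0011, -0.0001, 0.0037] [0.15, 1.59, 0.0]
[0.0018, -0.0002, 0.0055] [0.22, 2.39, 0.0]
[0.0024, -0.0002, 0.0074] [0.3, 3.19, 0.0]
[0.0031, -0.0003, 0.0092] [0.37, 3.98, 0.0]
4 8
[0.0007, -0.0001, 0.0018] [0.07, 0.8, 0.0]
[0.0014, -0.0001, 0.0036] [0.15, 1.59, 0.0]
[0.0021, -0.0002, 0.0054] [0.22, 2.39, 0.0]
[0.0029, -0.0003, 0.0072] [0.3, 3.19, 0.0]
[0.0037, -0.0003, 0.0089] [0.37, 3.98, 0.0]
8 11
[0.0006, -0.0001, 0.0013] [0.06, 0.6, 0.0]
[0.0012, -0.0001, 0.0026] [0.11, 1.19, 0.0]
[0.0019, -0.0002, 0.0039] [0.17, 1.79, 0.0]
[0.0025, -0.0002, 0.0052] [0.22, 2.39, 0.0]
[0.0032, -0.0003, 0.0065] [0.28, 2.99, 0.0]
11 13.4
[0.0005, -0.0001, 0.001] [0.04, 0.48, 0.0]
[0.0011, -0.0001, 0.0021] [0.09, 0.96, 0.0]
[0.0016, -0.0002, 0.0031] [0.13, 1.43, 0.0]
[0.0022, -0.0002, 0.0041] [0.18, 1.91, 0.0]
[0.0028, -0.0003, 0.0051] [0.22, 2.39, 0.0]
```

Emit:
apply_moves(deltas=[{"offset": [0.0006, -0.0001, 0.0019], "rot": [0.07, 0.8, 0]}, {"offset": [0.0011, -0.0001, 0.0037], "rot": [0.15, 1.59, 0]}, {"offset": [0.0018, -0.0002, 0.0055], "rot": [0.22, 2.39, 0]}, {"offset": [0.0024, -0.0002, 0.0074], "rot": [0.3, 3.19, 0]}, {"offset": [0.0031, -0.0003, 0.0092], "rot": [0.37, 3.98, 0]}])

```text
time: 8.65
tool_pos: [502.9, 225.5, 88.7]
ee_rot: [0.74, 0.672, -0.024, -0.026]
wrist_force: [5.5, 0.9, -3.8]
gripper_width: 12.3
finger_force: 61.2
```

```bash
python3 st.py
```

```text
{'time': 8.65, 'tool_pos': [502.92, 225.55, 88.66], 'wrist_force': [5.55, 0.93, -3.84], 'wrist_torque': [0.07, -1.21, -0.08], 'gripper_width': 12.33304592584901, 'finger_force': 61.21355652809143}
```

Emit:
apply_moves(deltas=[{"offset": [0.0007, -0.0001, 0.0018], "rot": [0.07, 0.8, 0]}, {"offset": [0.0014, -0.0001, 0.0036], "rot": [0.15, 1.59, 0]}, {"offset": [0.0021, -0.0002, 0.0054], "rot": [0.22, 2.39, 0]}, {"offset": [0.0029, -0.0003, 0.0072], "rot": [0.3, 3.19, 0]}, {"offset": [0.0037, -0.0003, 0.0089], "rot": [0.37, 3.98, 0]}])

```text
time: 9.07
tool_pos: [506.3, 225.1, 97.5]
ee_rot: [0.738, 0.671, -0.048, -0.052]
wrist_force: [3.7, 0.3, -3.7]
gripper_width: 12.3
finger_force: 61.3
```

```bash
python3 st.py
```

```text
{'time': 9.0667, 'tool_pos': [506.3, 225.15, 97.51], 'wrist_force': [3.69, 0.35, -3.72], 'wrist_torque': [-0.07, -1.19, -0.07], 'gripper_width': 12.317786243238226, 'finger_force': 61.28299534320831}
```

Emit:
apply_moves(deltas=[{"offset": [0.0006, -0.0001, 0.0013], "rot": [0.06, 0.6, 0]}, {"offset": [0.0012, -0.0001, 0.0026], "rot": [0.11, 1.19, 0]}, {"offset": [0.0019, -0.0002, 0.0039], "rot": [0.17, 1.79, 0]}, {"offset": [0.0025, -0.0002, 0.0052], "rot": [0.22, 2.39, 0]}, {"offset": [0.0032, -0.0003, 0.0065], "rot": [0.28, 2.99, 0]}])

```text
time: 9.48
tool_pos: [509.0, 224.9, 104.0]
ee_rot: [0.736, 0.67, -0.066, -0.071]
wrist_force: [1.5, -0.6, -2.1]
gripper_width: 12.0
finger_force: 61.4
```

```bash
python3 st.py
```

```text
{'time': 9.4833, 'tool_pos': [508.99, 224.93, 103.98], 'wrist_force': [1.53, -0.63, -2.12], 'wrist_torque': [-0.13, -0.66, -0.06], 'gripper_width': 11.985068031307406, 'finger_force': 61.442577838897705}
```

Emit:
apply_moves(deltas=[{"offset": [0.0005, -0.0001, 0.001], "rot": [0.04, 0.48, 0]}, {"offset": [0.0011, -0.0001, 0.0021], "rot": [0.09, 0.96, 0]}, {"offset": [0.0016, -0.0002, 0.0031], "rot": [0.13, 1.43, 0]}, {"offset": [0.0022, -0.0002, 0.0041], "rot": [0.18, 1.91, 0]}, {"offset": [0.0028, -0.0003, 0.0051], "rot": [0.22, 2.39, 0]}])

```text
time: 9.9
tool_pos: [511.9, 224.7, 109.0]
ee_rot: [0.735, 0.668, -0.079, -0.087]
wrist_force: [-0.7, -1.1, -1.4]
gripper_width: 12.0
finger_force: 61.5
```

```bash
python3 st.py
```

```text
{'time': 9.9, 'tool_pos': [511.88, 224.68, 109.04], 'wrist_force': [-0.73, -1.1, -1.42], 'wrist_torque': [-0.15, -0.32, -0.07], 'gripper_width': 12.017192556891223, 'finger_force': 61.49194121360779}
```

Emit:
apply_moves(deltas=[{"offset": [-0.001, 0.0001, 0.0002], "rot": [0, 0, 0]}, {"offset": [-0.0019, 0.0002, 0.0005], "rot": [0, 0, 0]}, {"offset": [-0.0029, 0.0003, 0.0007], "rot": [0, 0, 0]}, {"offset": [-0.0039, 0.0004, 0.0009], "rot": [0, 0, 0]}, {"offset": [-0.0048, 0.0005, 0.0012], "rot": [0, 0, 0]}])

```text
time: 10.32
tool_pos: [507.2, 225.3, 110.2]
ee_rot: [0.735, 0.668, -0.079, -0.086]
wrist_force: [0.1, 0.3, -1.5]
gripper_width: 12.1
finger_force: 61.3
```

```bash
python3 st.py
```

```text
{'time': 10.3167, 'tool_pos': [507.17, 225.31, 110.17], 'wrist_force': [0.15, 0.29, -1.55], 'wrist_torque': [0.0, -0.41, -0.04], 'gripper_width': 12.057922283618215, 'finger_force': 61.31902456283569}
```

Emit:
apply_moves(deltas=[{"offset": [-0.0015, 0.0001, 0.0004], "rot": [0, 0, 0]}, {"offset": [-0.0029, 0.0003, 0.0007], "rot": [0, 0, 0]}, {"offset": [-0.0044, 0.0004, 0.001], "rot": [0, 0, 0]}, {"offset": [-0.0058, 0.0005, 0.0014], "rot": [0, 0, 0]}, {"offset": [-0.0073, 0.0007, 0.0017], "rot": [0, 0, 0]}])

```text
time: 10.73
tool_pos: [500.1, 225.9, 112.0]
ee_rot: [0.735, 0.668, -0.079, -0.086]
wrist_force: [-0.0, -0.4, -3.1]
gripper_width: 12.3
finger_force: 61.3
```

```bash
python3 st.py
```

```text
{'time': 10.7333, 'tool_pos': [500.07, 225.88, 111.95], 'wrist_force': [-0.01, -0.37, -3.14], 'wrist_torque': [0.0, -0.34, -0.01], 'gripper_width': 12.286491664126652, 'finger_force': 61.31586670875549}
```

Emit:
apply_moves(deltas=[{"offset": [-0.0019, 0.0002, 0.0005], "rot": [0, 0, 0]}, {"offset": [-0.0039, 0.0004, 0.0009], "rot": [0, 0, 0]}, {"offset": [-0.0058, 0.0005, 0.0014], "rot": [0, 0, 0]}, {"offset": [-0.0077, 0.0007, 0.0019], "rot": [0, 0, 0]}, {"offset": [-0.0097, 0.0009, 0.0023], "rot": [0, 0, 0]}])

```text
time: 11.15
tool_pos: [490.4, 226.8, 114.3]
ee_rot: [0.735, 0.668, -0.079, -0.086]
wrist_force: [-0.2, -0.1, -2.5]
gripper_width: 12.4
finger_force: 61.3
```

```bash
python3 st.py
```

```text
{'time': 11.15, 'tool_pos': [490.35, 226.79, 114.29], 'wrist_force': [-0.16, -0.11, -2.49], 'wrist_torque': [-0.05, -0.43, -0.04], 'gripper_width': 12.381900598534587, 'finger_force': 61.31598472595215}
```

Riding out freely; I continue on the same slope.

Emit:
apply_moves(deltas=[{"offset": [-0.0019, 0.0002, 0.0005], "rot": [0, 0, 0]}, {"offset": [-0.0039, 0.0004, 0.0009], "rot": [0, 0, 0]}, {"offset": [-0.0058, 0.0005, 0.0014], "rot": [0, 0, 0]}, {"offset": [-0.0077, 0.0007, 0.0019], "rot": [0, 0, 0]}, {"offset": [-0.0097, 0.0009, 0.0023], "rot": [0, 0, 0]}])

```text
time: 11.57
tool_pos: [480.7, 227.7, 116.6]
ee_rot: [0.735, 0.668, -0.079, -0.086]
wrist_force: [1.0, -0.1, -2.3]
gripper_width: 11.8
finger_force: 61.3
```

```bash
python3 st.py
```

```text
{'time': 11.5667, 'tool_pos': [480.67, 227.72, 116.56], 'wrist_force': [1.01, -0.1, -2.35], 'wrist_torque': [-0.02, -0.4, -0.11], 'gripper_width': 11.763915316088223, 'finger_force': 61.323713064193726}
```

Emit:
apply_moves(deltas=[{"offset": [-0.0019, 0.0002, 0.0005], "rot": [0, 0, 0]}, {"offset": [-0.0039, 0.0004, 0.0009], "rot": [0, 0, 0]}, {"offset": [-0.0058, 0.0005, 0.0014], "rot": [0, 0, 0]}, {"offset": [-0.0077, 0.0007, 0.0019], "rot": [0, 0, 0]}, {"offset": [-0.0097, 0.0009, 0.0023], "rot": [0, 0, 0]}])

```text
time: 11.98
tool_pos: [470.7, 228.6, 118.8]
ee_rot: [0.735, 0.668, -0.079, -0.086]
wrist_force: [-0.0, 0.8, -3.4]
gripper_width: 12.2
finger_force: 61.2
```

```bash
python3 st.py
```

```text
{'time': 11.9833, 'tool_pos': [470.74, 228.55, 118.78], 'wrist_force': [-0.02, 0.76, -3.36], 'wrist_torque': [-0.03, -0.23, -0.05], 'gripper_width': 12.235277268980791, 'finger_force': 61.245059967041016}
```

Emit:
apply_moves(deltas=[{"offset": [-0.005, 0.0005, 0.0012], "rot": [0, 0, 0]}, {"offset": [-0.012, 0.0011, 0.0028], "rot": [0, 0, 0]}, {"offset": [-0.02, 0.0019, 0.005], "rot": [0, 0, 0]}, {"offset": [-0.028, 0.0027, 0.01], "rot": [0, 0, 0]}, {"offset": [-0.035, 0.0033, 0.016], "rot": [0, 0, 0]}])

```text
time: 12.4
tool_pos: [434.6, 232.0, 135.1]
ee_rot: [0.735, 0.668, -0.079, -0.086]
wrist_force: [-0.2, 0.3, -3.2]
gripper_width: 12.1
finger_force: 61.2
```

Emit:
apply_moves(deltas=[{"offset": [-0.003, 0, 0.008], "rot": [0, 0, 0]}, {"offset": [-0.003, 0, 0.018], "rot": [-0.1, -1.5, 0]}, {"offset": [-0.003, 0, 0.029], "rot": [-0.3, -3.3, 0]}, {"offset": [-0.003, 0, 0.04], "rot": [-0.5, -5, 0]}, {"offset": [-0.003, 0, 0.05], "rot": [-0.62, -6.67, 0]}])

```text
time: 12.82
tool_pos: [433.1, 232.2, 186.3]
ee_rot: [0.739, 0.672, -0.038, -0.042]
wrist_force: [-0.3, 0.1, -3.4]
gripper_width: 12.2
finger_force: 61.2
```

Emit:
apply_moves(deltas=[{"offset": [0, 0, 0.01], "rot": [-0.15, -1.7, 0]}, {"offset": [0, 0, 0.019], "rot": [-0.3, -3.3, 0]}, {"offset": [0, 0, 0.026], "rot": [-0.45, -4.8, 0]}, {"offset": [0, 0, 0.031], "rot": [-0.57, -6, 0]}, {"offset": [0, 0, 0.034], "rot": [-0.63, -6.67, 0]}])

```text
time: 13.23
tool_pos: [432.8, 232.2, 219.8]
ee_rot: [0.74, 0.673, 0.001, 0.001]
wrist_force: [0.6, -0.7, -3.5]
gripper_width: 12.7
finger_force: 61.2
```

```bash
python3 st.py; python3 - <<'E'
from plant import ctrl
import cv2
s=ctrl.read_state();print(s['ee_rot'].round(4))
im=ctrl.grab_frame('side');cv2.imwrite('pics/side1.png',im)
E
```

```text
{'time': 13.2333, 'tool_pos': [432.85, 232.16, 219.8], 'wrist_force': [0.56, -0.65, -3.52], 'wrist_torque': [0.1, 0.24, 0.04], 'gripper_width': 12.659277752553512, 'finger_force': 61.22671365737915}
[0.7399 0.6728 0.0008 0.0009]
```

View pics/side1.png

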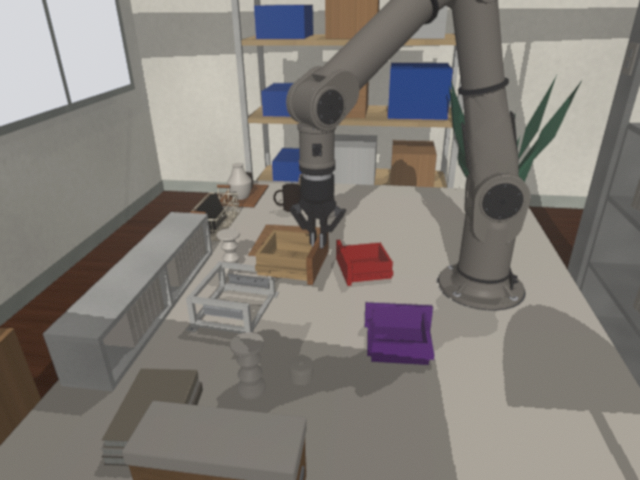

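The drawer hangs level and clear at (285,252), with the frame undisturbed. I carry it to the mat, high over the mug.

Emit:
apply_moves(deltas=[{"offset": [0.0025, -0.01, 0], "rot": [0, 0, 0]}, {"offset": [0.0064, -0.026, 0], "rot": [0, 0, 0]}, {"offset": [0.0113, -0.046, 0], "rot": [0, 0, 0]}, {"offset": [0.0167, -0.068, 0], "rot": [0, 0, 0]}, {"offset": [0.0226, -0.092, 0], "rot": [0, 0, 0]}])

```text
time: 13.7
tool_pos: [455.7, 138.3, 218.1]
ee_rot: [0.74, 0.673, -0.001, -0.0]
wrist_force: [1.0, -0.5, -2.9]
gripper_width: 12.2
finger_force: 61.2
```

Emit:
apply_moves(deltas=[{"offset": [0.0059, -0.024, 0], "rot": [0, 0, 0.4]}, {"offset": [0.0118, -0.048, 0], "rot": [0, 0, 0.9]}, {"offset": [0.0177, -0.072, 0], "rot": [0, 0, 1.5]}, {"offset": [0.0236, -0.096, 0], "rot": [0, 0, 2.1]}, {"offset": [0.0295, -0.12, 0], "rot": [0, 0, 2.7]}])

```text
time: 14.12
tool_pos: [485.0, 17.4, 218.0]
ee_rot: [0.724, 0.69, -0.001, -0.001]
wrist_force: [0.1, -0.7, -2.5]
gripper_width: 12.0
finger_force: 61.2
```

Emit:
apply_moves(deltas=[{"offset": [0.0059, -0.024, 0], "rot": [0, 0, 0.6]}, {"offset": [0.0118, -0.048, 0], "rot": [0, 0, 1.2]}, {"offset": [0.0177, -0.072, 0], "rot": [0, 0, 1.8]}, {"offset": [0.0236, -0.096, 0], "rot": [0, 0, 2.3]}, {"offset": [0.0295, -0.12, 0], "rot": [0, 0, 2.65]}])

```text
time: 14.53
tool_pos: [514.1, -102.6, 217.9]
ee_rot: [0.708, 0.706, -0.001, -0.001]
wrist_force: [0.3, 0.1, -3.1]
gripper_width: 12.1
finger_force: 61.2
```

Emit:
apply_moves(deltas=[{"offset": [0.0059, -0.024, 0], "rot": [0, 0, 0]}, {"offset": [0.0108, -0.044, 0], "rot": [0, 0, 0]}, {"offset": [0.015, -0.061, 0], "rot": [0, 0, 0]}, {"offset": [0.0185, -0.075, 0], "rot": [0, 0, 0]}, {"offset": [0.021, -0.086, 0], "rot": [0, 0, 0]}])

```text
time: 14.95
tool_pos: [535.2, -188.5, 217.9]
ee_rot: [0.709, 0.706, -0.001, -0.001]
wrist_force: [0.5, 0.4, -3.1]
gripper_width: 11.9
finger_force: 61.2
```

Emit:
apply_moves(deltas=[{"offset": [0.002, -0.008, 0], "rot": [0, 0, 0]}, {"offset": [0.0035, -0.014, 0], "rot": [0, 0, 0]}, {"offset": [0.0045, -0.018, 0], "rot": [0, 0, 0]}, {"offset": [0.005, -0.02, 0], "rot": [0, 0, 0]}])

```text
time: 15.28
tool_pos: [540.8, -206.1, 218.7]
ee_rot: [0.708, 0.707, -0.0, -0.0]
wrist_force: [-0.4, 0.6, -3.6]
gripper_width: 12.4
finger_force: 61.2
```

```bash
python3 st.py; python3 - <<'E'
from plant import ctrl
from h import *
import pickle
s=ctrl.read_state();print(s['ee_rot'].round(4))
c=ctrl.get_calibration('top')
im=ctrl.grab_frame('top');im2=ctrl.grab_frame('side')
a=cv2.resize(im[140:260,300:460],None,fx=2.5,fy=2.5,interpolation=cv2.INTER_CUBIC)
b=cv2.resize(im2[160:310,200:400],None,fx=2,fy=2,interpolation=cv2.INTER_CUBIC)
cv2.imwrite('pics/m.png',np.hstack([a,b]))
P=[(533.5+0,-206-82.5,234),(533.5,-206+82.5,234),(673.5,-206+65,220),(673.5,-271,220)]
print(proj(c,P).round(1).tolist())
E
```

```text
{'time': 15.2833, 'tool_pos': [540.83, -206.09, 218.74], 'wrist_force': [-0.43, 0.64, -3.65], 'wrist_torque': [0.0, 0.19, 0.01], 'gripper_width': 12.43297294369954, 'finger_force': 61.23669147491455}
[ 7.077e-01  7.065e-01 -0.000e+00 -1.000e-04]
[[446.2, 213.9], [375.7, 213.8], [381.8, 156.6], [436.2, 156.6]]
```

View pics/m.png

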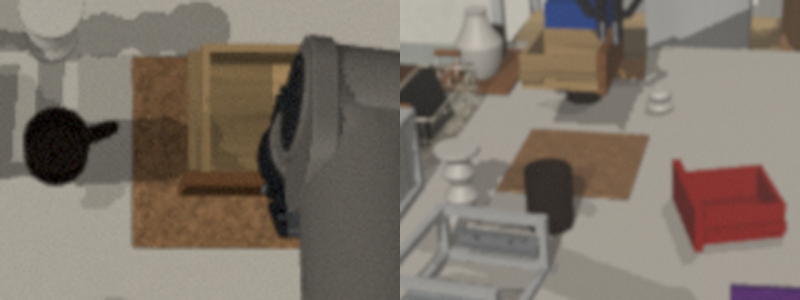

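In the crop the drawer hangs over the mat, its back-left corner at full-frame (382,158), within 1–2 px of prediction. I lower it.

Emit:
apply_moves(deltas=[{"offset": [0, 0, -0.01], "rot": [0, 0, 0]}, {"offset": [0, 0, -0.026], "rot": [0, 0, 0]}, {"offset": [0, 0, -0.046], "rot": [0, 0, 0]}, {"offset": [0, 0, -0.066], "rot": [0, 0, 0]}, {"offset": [0, 0, -0.086], "rot": [0, 0, 0]}])

```text
time: 15.8
tool_pos: [540.5, -205.2, 131.5]
ee_rot: [0.707, 0.707, 0.0, -0.0]
wrist_force: [0.7, -0.2, -4.0]
gripper_width: 12.3
finger_force: 61.2
```

Emit:
apply_moves(deltas=[{"offset": [0, 0, -0.02], "rot": [0, 0, 0]}, {"offset": [0, 0, -0.038], "rot": [0, 0, 0]}, {"offset": [0, 0, -0.051], "rot": [0, 0, 0]}, {"offset": [0, 0, -0.06], "rot": [0, 0, 0]}, {"offset": [0, 0, -0.065], "rot": [0, 0, 0]}])

```text
time: 16.22
tool_pos: [540.2, -205.5, 66.5]
ee_rot: [0.708, 0.707, -0.0, -0.001]
wrist_force: [0.2, -0.5, -3.3]
gripper_width: 11.8
finger_force: 61.2
```

Emit:
apply_moves(deltas=[{"offset": [0, 0, -0.001], "rot": [0, 0, 0]}, {"offset": [0, 0, -0.002], "rot": [0, 0, 0]}, {"offset": [0, 0, -0.003], "rot": [0, 0, 0]}, {"offset": [0, 0, -0.003], "rot": [0, 0, 0]}])

```text
time: 16.55
tool_pos: [541.3, -206.3, 65.5]
ee_rot: [0.708, 0.706, 0.0, 0.001]
wrist_force: [0.3, 0.2, -3.3]
gripper_width: 12.1
finger_force: 61.2
```

```bash
python3 st.py
```

```text
{'time': 16.55, 'tool_pos': [541.34, -206.28, 65.52], 'wrist_force': [0.27, 0.24, -3.28], 'wrist_torque': [0.01, 0.19, -0.02], 'gripper_width': 12.135789044766279, 'finger_force': 61.223859786987305}
```

Emit:
apply_moves(deltas=[{"offset": [0, 0, -0.001], "rot": [0, 0, 0]}, {"offset": [0, 0, -0.002], "rot": [0, 0, 0]}, {"offset": [0, 0, -0.003], "rot": [0, 0, 0]}, {"offset": [0, 0, -0.004], "rot": [0, 0, 0]}, {"offset": [0, 0, -0.004], "rot": [0, 0, 0]}])

```text
time: 16.97
tool_pos: [540.7, -206.1, 60.6]
ee_rot: [0.708, 0.706, -0.0, 0.0]
wrist_force: [-0.6, -1.3, -3.0]
gripper_width: 12.0
finger_force: 61.2
```

```bash
python3 st.py
```

```text
{'time': 16.9667, 'tool_pos': [540.67, -206.13, 60.65], 'wrist_force': [-0.56, -1.32, -3.0], 'wrist_torque': [0.02, 0.19, -0.03], 'gripper_width': 11.975758592753301, 'finger_force': 61.24079346656799}
```

Emit:
apply_moves(deltas=[{"offset": [0, 0, -0.0005], "rot": [0, 0, 0]}, {"offset": [0, 0, -0.001], "rot": [0, 0, 0]}, {"offset": [0, 0, -0.0015], "rot": [0, 0, 0]}, {"offset": [0, 0, -0.002], "rot": [0, 0, 0]}, {"offset": [0, 0, -0.002], "rot": [0, 0, 0]}])

```text
time: 17.38
tool_pos: [540.6, -206.2, 59.7]
ee_rot: [0.708, 0.706, -0.0, 0.0]
wrist_force: [-4.2, -0.2, 6.9]
gripper_width: 12.2
finger_force: 62.6
```

```bash
python3 st.py
```

```text
{'time': 17.3833, 'tool_pos': [540.63, -206.16, 59.7], 'wrist_force': [-4.24, -0.24, 6.89], 'wrist_torque': [0.18, 0.99, 0.05], 'gripper_width': 12.222671210237664, 'finger_force': 62.572360038757324}
```

Emit:
apply_moves(deltas=[{"offset": [0, 0, 0.0007], "rot": [0, 0, 0]}, {"offset": [0, 0, 0.0007], "rot": [0, 0, 0]}, {"offset": [0, 0, 0.0007], "rot": [0, 0, 0]}], newtons=20)

```text
time: 17.63
tool_pos: [540.8, -206.2, 59.7]
ee_rot: [0.708, 0.706, -0.0, 0.0]
wrist_force: [-2.4, 0.7, 2.7]
gripper_width: 12.2
finger_force: 62.0
```

Emit:
apply_moves(deltas=[{"offset": [0, 0, 0], "rot": [0, 0, 0]}, {"offset": [0, 0, 0], "rot": [0, 0, 0]}, {"offset": [0, 0, 0], "rot": [0, 0, 0]}, {"offset": [0, 0, 0], "rot": [0, 0, 0]}, {"offset": [0, 0, 0], "rot": [0, 0, 0]}], gripper=0)

```text
time: 18.05
tool_pos: [540.9, -206.1, 59.5]
ee_rot: [0.708, 0.706, 0.0, 0.0]
wrist_force: [0.0, -0.1, 0.5]
gripper_width: 42.8
finger_force: 0.0
```

```bash
python3 st.py
```

```text
{'time': 18.05, 'tool_pos': [540.95, -206.09, 59.53], 'wrist_force': [0.04, -0.06, 0.45], 'wrist_torque': [0.01, -0.0, -0.02], 'gripper_width': 42.766693463061, 'finger_force': 0.0}
```

Released; I retreat straight up, then back out of the way and look.

Emit:
apply_moves(deltas=[{"offset": [0, 0, 0.008], "rot": [0, 0, 0]}, {"offset": [0, 0, 0.024], "rot": [0, 0, 0]}, {"offset": [0, 0, 0.05], "rot": [0, 0, 0]}, {"offset": [0, 0, 0.08], "rot": [0, 0, 0]}, {"offset": [0, 0, 0.11], "rot": [0, 0, 0]}])

```text
time: 18.47
tool_pos: [540.4, -205.8, 171.0]
ee_rot: [0.708, 0.706, -0.0, -0.0]
wrist_force: [0.5, -0.5, 0.1]
gripper_width: 42.6
finger_force: 0.0
```

Emit:
apply_moves(deltas=[{"offset": [-0.01, -0.01, 0.03], "rot": [0, 0, 0]}, {"offset": [-0.02, -0.04, 0.06], "rot": [0, 0, 0]}, {"offset": [-0.03, -0.07, 0.08], "rot": [0, 0, 0]}, {"offset": [-0.04, -0.1, 0.09], "rot": [0, 0, 0]}, {"offset": [-0.05, -0.13, 0.09], "rot": [0, 0, 0]}])

```text
time: 18.88
tool_pos: [491.6, -338.1, 263.9]
ee_rot: [0.708, 0.706, 0.001, 0.003]
wrist_force: [1.2, -0.2, -0.4]
gripper_width: 43.0
finger_force: 0.0
```

Emit:
apply_moves(deltas=[{"offset": [-0.01, -0.03, 0], "rot": [0, 0, 0]}, {"offset": [-0.02, -0.06, 0], "rot": [0, 0, 0]}, {"offset": [-0.03, -0.085, 0], "rot": [0, 0, 0]}, {"offset": [-0.035, -0.1, 0], "rot": [0, 0, 0]}, {"offset": [-0.035, -0.1, 0], "rot": [0, 0, 0]}])

```text
time: 19.3
tool_pos: [453.1, -440.3, 259.6]
ee_rot: [0.71, 0.704, -0.001, 0.0]
wrist_force: [-1.1, -0.2, 0.1]
gripper_width: 42.8
finger_force: 0.0
```

```bash
python3 st.py; python3 - <<'E'
from plant import ctrl
from h import *
c=ctrl.get_calibration('top')
im=ctrl.grab_frame('top');im2=ctrl.grab_frame('side')
a=cv2.resize(im[120:260,190:460],None,fx=2,fy=2,interpolation=cv2.INTER_CUBIC)
b=cv2.resize(im2[150:310,180:450],None,fx=2,fy=2,interpolation=cv2.INTER_CUBIC)
cv2.imwrite('pics/end.png',np.vstack([a,b]))
P=[(533.5,-206-82.5,74),(533.5,-206+82.5,74),(673.5,-206+65,60),(673.5,-271,60)]
print(((proj(c,P)-[190,120])*2).round(0).tolist())
E
```

```text
{'time': 19.3, 'tool_pos': [453.12, -440.28, 259.64], 'wrist_force': [-1.09, -0.2, 0.11], 'wrist_torque': [-0.02, 0.02, 0.06], 'gripper_width': 42.78754866999044, 'finger_force': 0.0}
[[481.0, 205.0], [357.0, 205.0], [368.0, 104.0], [464.0, 104.0]]
```

View pics/end.png

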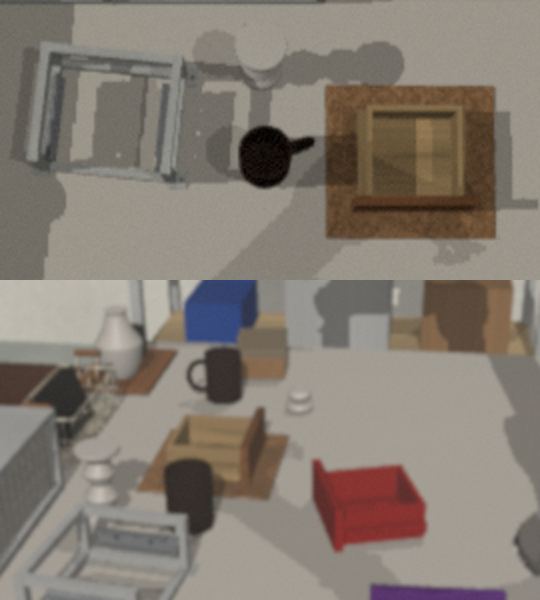

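The drawer stands upright and centred on the mat: board at crop (353–476, 204), back corners near (359,105) and (463,105), mat edges at 326–495. Frame, mug and candlestick are untouched.

```bash
python3 -c "
from plant import ctrl
print(ctrl.hand_in())"
```

```text
the job is handed in; nothing more can be done
None
```

The drawer was drawn to its stop, tipped over the lips, taken out and set upright and centred on the cork mat; I let go of it, the frame, mug_a and candlestick_a look unmoved in the last pictures, and the job was handed in at about 19 s of the 67 s allowed.

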